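Set the end stop of a plate dispensing station and bring the plate up to it

ROBOT

A 6-joint arm with a two-finger parallel gripper is mounted at the origin on the work surface. World frame = base frame: x ahead of the robot, y to its left, z up, the work surface at z = 0. Lengths are in m, angles in rad, forces in N, time in s.
With the tool pointing down it reaches from about 0.35 to 0.975 m from the base axis. Payload 4.9 kg.
Tool frame: the origin (TCP) lies on the centre line of the jaws, within the pads' length; the fingertips stand ahead of it and the grasp point (between the pads) is the TCP (manip.tip_extent is the z of the fingertips in the tool frame, in m); z points along the fingers, y is the line along which they close (so a half turn about z gives the same grasp; the last joint's range is limited). The gripper opens to 85 mm and grips with 20 to 120 N. Pads are 22 mm wide; open, the fingers measure 114 mm over their backs; the gripper's body (76 mm by 85 mm) begins 54 mm behind the grasp point. The pads swing forward as they close: fully open they stand 13 mm farther back than shut.
Start: joints at [1.13, 0.053, 1.613, -0, 1.476, -0.119], TCP at [0.198, 0.593, 0.226] pointing down, gripper open.
Joint ranges: [-3.01, 3.01], [-1.01, 2.22], [0.06, 2.58], [-1.02, 4.17], [0.09, 2.62], [-3.14, 3.14]. Speed limits (rad/s): [2.57, 2.57, 3.14, 3.14, 3.14, 3.14].

INTERFACE

Orientations are given as a unit quaternion [w, x, y, z].
In Python, from plant import manip gives the robot as it stands. The module is installed in compiled form; this text tells all that it offers.
- The arm moves only by the shell command python3 -m crank 'ROWS'. ROWS is a JSON list of rows, 1 to 5 of them, each written [opening, [dx, dy, dz], [rx, ry, rz]]: the opening from 0.0 (shut) to 1.0 (fully open), then dx, dy, dz in m, then a rotation vector rx, ry, rz in rad; each row shifts and turns the commanded pose from where the row before left it, along the tool's axes as they then stand; what a row does not reach is not made up. A row lasts 1/8 s, in which the tool goes at most 0.0625 m and 0.188 rad, less where a joint would pass 70% of its speed; a pose out of reach is approached as far as the arm can. The fingers move at their own pace and stop on an object; the grip force is fixed at half the most. Time passes only in rows, so rows that do not move let the fingers close. It prints the time, the measured TCP pose, the force, the opening and the grip force at its end. Input that does not fit is refused with a message, and nothing moves.
- manip.state(): the state, without advancing time (a new reading comes with each control period).
- manip.grab_frame(name): name is "scene" or "top"; returns (picture, depth): 384x512x3 uint8, red, green, blue; 384x512 float32, m along the optical axis (not along the pixel's ray), 0 where there is no reading.
- manip.camera_params(name): a dict with "intrinsics" (3x3 intrinsics, pixels), "k1" (the pictures are not rectified: a ray, as slopes to the right and down, at radius r is drawn at 1 + k1 r^2 times it, then the intrinsics apply), "xyz" and "orientation" of the camera in the world. Camera axes: x right, y down, z forward; pixel columns grow to the right and rows downward; lengths in m; the calibration is good to about 2 mm. A picture is of the moment at which its call begins. camera_params takes no time and is no camera call.
- manip.job_done(): hands the job in; it is judged then, once.
Trained networks look in the newest picture that a camera, given by its name, has taken for a name from the list of things; names that differ only in an ending like _2 or _b are one class to them, and where a whole thing is asked for, a point or a joint stands for the part that bears it (a point fixed in the world has none). Each returns a list of dicts, best first, with "conf" (0 to 1); they miss things now and then, are a little off and sometimes report something else, mostly with a low value. They report only what shows in the picture. A call takes as long as a camera call. They do not tell look-alikes from the thing itself.
- manip.look_for(camera, query): "extent" ([left, top, right, bottom] in pixels, round what is visible of it).
- manip.outline_of(camera, query): "region" (384x512 bool, what is visible of it) and "extent" ([left, top, right, bottom] in pixels, round what is visible of it).
- manip.mark_of(camera, query): "centre" ([row, column] in pixels: a listed point, or the origin of a listed thing).
The state is a dict: "time": time; "joint_pos": joint angles; "joint_vel": joint speeds; "joint_efforts": joint torques, N m; "tool_pos": TCP position; "tool_rot": TCP orientation; "contact_force": force on the tool from outside, world axes, zero at the start; "ft_torque": the same for the moment, N m; "gripper_width": opening from 0.0 (shut) to 1.0 (fully open); "grasp_force": force on a finger pad.
Only numpy, scipy, OpenCV 4.12 (cv2) and the standard library are available. Lean on these libraries where they do the work, as an engineer would, in place of code of your own. Each camera call takes 0.05 s, during which the arm holds its last target. There are 200 camera calls.

TASK

Set the plate station's end stop to the rider on the scale, using only its crank: the screw drive is worn, so wind the stop well past the rider, away from the plate, and come back onto the rider from that side, so that all play is taken up against the plate's push (if you come back too far, go past and come back again). Then slide the white well plate along its channel up to the stop and press it home gently, with about 10 N and never over 16 N, so that it rests against the stop with the pointer still at the rider. Let go, and leave the other things on the bench alone.

Things in the scene. Friction and masses are not known exactly. Their poses are not given: they have to be found in the camera images.
- station: plate dispensing station fixed to the bench; aluminium bed 164 mm (its x) by 440 mm (its y, from -225 to 215), top 26 mm above the bench. Origin: on the bench, centre line x = 0. Plates slide to +y in a channel 87.4 mm wide between steel rails 8 mm high, y = -222 to 98, open at -y. Along +y follow nozzle bridge, end stop, and grey gearbox (y = 137 to 203, 90 mm high) with crank on top.
- bridge (a point): middle of the top of the low nozzle bridge across the channel, 82 mm above the bench (a pipe fitting rises to 102 mm at the station's x = -45); it is 24 mm thick (y), 158 mm wide (x). The plate passes under it.
- stop: steel end stop: crossbar 80 mm wide (x), 14 mm thick, 1.5 to 23.5 mm above the bed, dark nut housing 36 mm long on top, to 51 mm. Origin: bed level, centre line, in the plane of the face towards the plate (-y); axes as the station's. Slides along y only, with 3 N drag. It has 3.5 mm of play on the drive, in which any push over 3 N shifts it; with the play taken up it stands against about 30 N.
- stop_face (a point): centre of the stop's face, 7 mm above the bed (33 mm above the bench), facing the plate.
- pointer (a point): tip of the stop's pointer above the scale, exactly in the plane of the stop's face; 60 mm to the station's +x of the centre line, 12 mm above the bed.
- rider: the set mark: steel saddle clip 12 mm wide, fixed on the scale ledge (lines every 9 mm, top 36 mm above the bench, station's +x side), with a bright ridge across its middle. Origin: on the ledge under that ridge; axes as the station's. The stop is at the mark when the pointer's y in this frame is 0; negative y is the plate's side, positive y is past the rider, towards the crank.
- crank (a joint): crank angle in rad, positive clockwise from above, free from -3.6 to 8.3. Clockwise drives the stop, once the play is taken up, to the station's +y (away from the plate) by 6 mm per rad; counter-clockwise brings it back. The 3.5 mm of play is 0.58 rad of lost motion at each reversal. Turning takes 0.2 N m, 4 to 5 N at the handle; the crank stays where it is left.
- crank_axis (a point): point on the crank's vertical axis of rotation, at the height of the middle of the handle (127 mm above the bench).
- handle (a point): middle of the crank's upright handle: black sleeve 18 mm in diameter, 42 mm tall (106 to 148 mm above the bench), spinning freely on its pin 45 mm from the crank's axis. The crank arm below it has its top 104 mm above the bench.
- plate: white 96-well plate, 85.5 mm (x) by 127.8 mm (y) by 14.4 mm high, lying loose in the channel on the bed, about 0.12 kg. Origin: centre of its underside. Its +y end (63.9 mm from the origin) faces the stop, its -y end is the one to push.
- tube_rack: bystander: blue tube rack 85 x 125 x 45 mm (61 with tubes) standing on the bench; origin centre of underside.
- tip_box: bystander: grey tip box with clear lid, 88 x 125 x 66 mm; origin centre of underside.
- reagent: bystander: small amber bottle, 48 mm in diameter, 90 mm tall; origin centre of underside.
Not all that is in view belongs to the job. What is shaped like the plate but blue is not meant.

How it is judged:
By the outcome, as a careful person would: the job done as asked, in the order asked, and still so for the second after the job is handed in, with the robot touching nothing.
It also fails if it takes over 72 s, if anything falls off the work surface, if the arm or the gripper's body presses on something with over 40 N, if the wrist force passes 120 N, or if a joint passes its speed limit or range.

## Working session

There is one attempt and no reset: what is moved stays moved. The work goes in short steps, Python scripts to look and compute and a shell command to move; the robot and the scene stay as the last step left them, time stands still between calls to the robot, and variables do not carry over. Pictures are saved under pics/ and viewed, at most 10 in all, crops included, and the job is handed in when it is done.

```bash
mkdir -p pics; cat > h.py <<'E'
import numpy as np, cv2
from scipy.spatial.transform import Rotation as R
from plant import manip
def q2R(q): return R.from_quat([q[1],q[2],q[3],q[0]]).as_matrix()
def ray(c,row,col):
    p=manip.camera_params(c);K=np.array(p["intrinsics"]);k=p["k1"]
    d=np.array([(col-K[0,2])/K[0,0],(row-K[1,2])/K[1,1]]);u=d.copy()
    for _ in range(30): u=d/(1+k*(u@u))
    return np.array(p["xyz"]),q2R(p["orientation"])@np.array([u[0],u[1],1])
def atz(c,rc,z):
    o,d=ray(c,*rc);return o+d*(z-o[2])/d[2]
def atd(c,rc,dep):
    o,d=ray(c,*rc);return o+d*dep
def tri(r1,r2):
    (a,d),(b,e)=r1,r2;d=d/np.linalg.norm(d);e=e/np.linalg.norm(e)
    s=np.linalg.lstsq(np.c_[d,-e],b-a,rcond=None)[0]
    p,q=a+d*s[0],b+e*s[1];return (p+q)/2,np.linalg.norm(p-q)
def proj(c,P):
    p=manip.camera_params(c);K=np.array(p["intrinsics"])
    v=q2R(p["orientation"]).T@(np.array(P)-p["xyz"]);u=v[:2]/v[2];u=u*(1+p["k1"]*(u@u))
    return K[1,1]*u[1]+K[1,2],K[0,0]*u[0]+K[0,2]
E
python3 - <<'E'
from h import *
np.set_printoptions(precision=4,suppress=True)
for c in("scene","top"):
    im,d=manip.grab_frame(c);cv2.imwrite(f"pics/{c}0.png",im[:,:,::-1]);np.save(f"{c}0.npy",d)
    p=manip.camera_params(c);print(c,p)
    for q in("handle","crank_axis","pointer","rider","plate","stop_face","bridge","station","tube_rack","tip_box","reagent"):
        for m in manip.mark_of(c,q)[:3]:
            print(q,np.round(m["centre"],1),round(m["conf"],2))
s=manip.state();print(s)
print(manip.tip_extent)
E
```

```text
scene {'intrinsics': array([[361.4391,   0.    , 253.1872],
       [  0.    , 361.4391, 188.7439],
       [  0.    ,   0.    ,   1.    ]]), 'k1': -0.01653337494530623, 'xyz': array([1.1851, 0.0398, 0.5809]), 'orientation': array([-0.277 ,  0.546 ,  0.7066, -0.3548])}
handle [179.4 381.3] 0.48
crank_axis [189.7 382.4] 0.9
pointer [238.8 320.4] 0.68
rider [239.2 335.3] 0.41
rider [237.5 321. ] 0.28
plate [341.4 360.7] 0.89
plate [220.2 241. ] 0.88
plate [188.7 167. ] 0.79
stop_face [220.4 318.9] 0.89
bridge [204.4 301.9] 0.65
station [229.9 298.6] 0.87
tube_rack [267.6 200.2] 0.76
tip_box [226.3 123.9] 0.81
tip_box [223.7 316.6] 0.4
reagent [287.5 286.3] 0.96
top {'intrinsics': array([[376.8413,   0.    , 256.6315],
       [  0.    , 376.8413, 194.3279],
       [  0.    ,   0.    ,   1.    ]]), 'k1': -0.09339814075788748, 'xyz': array([ 0.4737, -0.1092,  1.1252]), 'orientation': array([ 0.0326, -0.7054,  0.7077, -0.0236])}
handle [218.2 160. ] 0.54
crank_axis [203.4 163.4] 0.6
pointer [177.6 210.1] 0.79
rider [175.6 198.6] 0.48
plate [217.5 349. ] 0.9
plate [187.1 271.7] 0.88
plate [275.2 286.2] 0.88
bridge [194.9 225.6] 0.62
station [197.7 228.4] 0.85
tube_rack [138.7 288.4] 0.76
tube_rack [139.  231.5] 0.28
tip_box [165.7 361.8] 0.65
reagent [140.9 228.2] 0.53
{'time': 1.2, 'joint_pos': array([ 1.13  ,  0.0527,  1.6129, -0.    ,  1.476 , -0.119 ]), 'joint_vel': array([ 0.0003,  0.    , -0.0006, -0.0009, -0.0005,  0.0005]), 'joint_efforts': array([ -0.0001, -39.3688, -37.0462,  -0.0001,   0.0006,  -0.    ]), 'tool_pos': array([0.1977, 0.5929, 0.2256]), 'tool_rot': array([ 0.    ,  0.1602,  0.9871, -0.    ]), 'contact_force': array([ 0.2174,  0.1517, -0.8121]), 'ft_torque': array([-0.0605,  0.0045, -0.0107]), 'grasp_force': 0.0, 'gripper_width': 0.9966850402826241}
0.019
```

```bash
python3 - <<'E'
import cv2
a=cv2.imread("pics/scene0.png");b=cv2.imread("pics/top0.png")
cv2.imwrite("pics/both.png",cv2.resize(a,(780,585),interpolation=cv2.INTER_CUBIC))
cv2.imwrite("pics/topc.png",cv2.resize(b[120:300,110:380],(795,530),interpolation=cv2.INTER_CUBIC))
E
```

```text
(no output)
```

View pics/both.png

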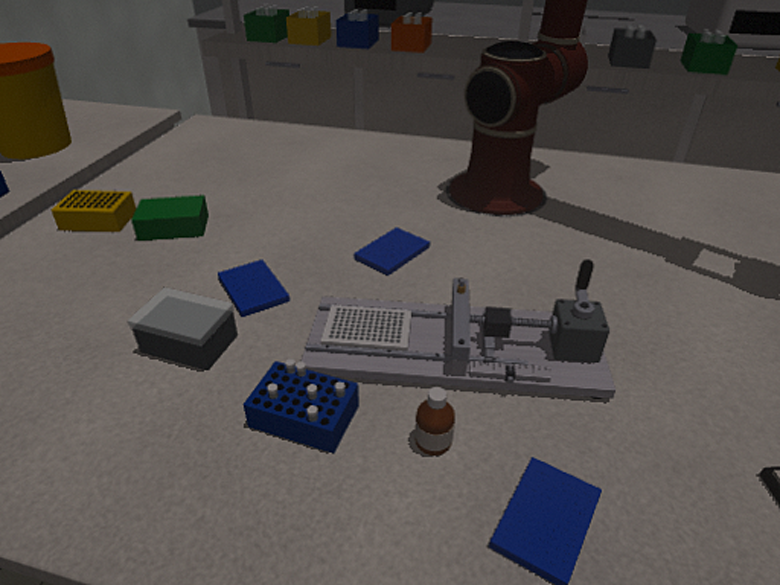

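View pics/topc.png

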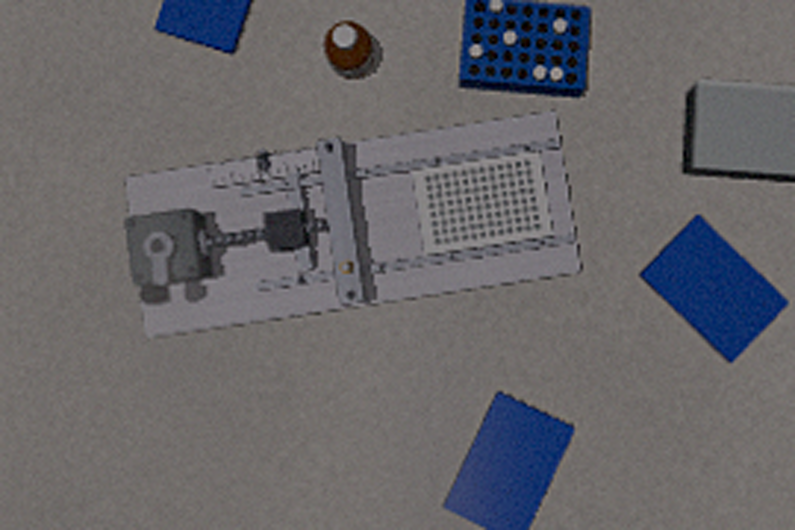

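```bash
python3 - <<'E'
from h import *
np.set_printoptions(precision=4,suppress=True)
S={"handle":(179.4,381.3),"crank_axis":(189.7,382.4),"pointer":(238.8,320.4),"rider":(239.2,335.3),"plate":(220.2,241),"bridge":(204.4,301.9),"station":(229.9,298.6)}
T={"handle":(218.2,160),"crank_axis":(203.4,163.4),"pointer":(177.6,210.1),"rider":(175.6,198.6),"plate":(187.1,271.7),"bridge":(194.9,225.6),"station":(197.7,228.4)}
H=dict(handle=.127,crank_axis=.127,pointer=.038,rider=.036,plate=.026,bridge=.082,station=0)
for k in S:
    p,e=tri(ray("scene",*S[k]),ray("top",*T[k]));print(k,p,round(e,4),"s",atz("scene",S[k],H[k]),"t",atz("top",T[k],H[k]))
E
```

```text
handle [0.4903 0.1554 0.1316] 0.0096 s [0.4853 0.1515 0.127 ] t [0.4903 0.1616 0.127 ]
crank_axis [0.5297 0.1519 0.1308] 0.0001 s [0.5242 0.1528 0.127 ] t [0.5299 0.153  0.127 ]
pointer [0.6099 0.0409 0.0366] 0.0014 s [0.6112 0.0416 0.038 ] t [0.6098 0.04   0.038 ]
rider [0.6146 0.072  0.0476] 0.0002 s [0.6022 0.0726 0.036 ] t [0.6161 0.0741 0.036 ]
plate [ 0.5829 -0.1411  0.0253] 0.0032 s [ 0.5839 -0.1425  0.026 ] t [ 0.5824 -0.1396  0.026 ]
bridge [ 0.5559 -0.0095  0.0784] 0.0002 s [ 0.5604 -0.0093  0.082 ] t [ 0.5556 -0.0097  0.082 ]
station [ 0.5537 -0.0107 -0.0005] 0.0007 s [ 0.5543 -0.011   0.    ] t [ 0.5536 -0.0104 -0.    ]
```

The scene view shows the station with the white plate at about (367,327) in its channel. The bridge is at (460,325), the stop at (490,340), the rider at (510,372) and the handle at (585,275). The top crop shows the handle at (155,293), its shadow at (197,290), and the rider at (264,162).

Things that could be taken for the plate, as scene mark (row, col): white plate in the channel (220,241), blue look-alikes (341,361) and (189,167), plus a blue slab at about (164,257). I choose the white one. For the rider, mark (239,335) is the clip and (237,321) is the pointer.

```bash
python3 - <<'E'
from h import *
np.set_printoptions(precision=4,suppress=True)
st=cv2.imread("pics/scene0.png");tp=cv2.imread("pics/top0.png")
# bed corners from top crop
f=270/795
C=np.array([(125,177),(557,113),(580,270),(150,335)],float)*f+[110,120]
g=cv2.cvtColor(tp,cv2.COLOR_BGR2GRAY)
C2=cv2.cornerSubPix(g,C.astype(np.float32).reshape(-1,1,2),(4,4),(-1,-1),(3,50,.01)).reshape(-1,2)
for nm,cc in(("raw",C),("sub",C2)):
    W=np.array([atz("top",(c[1],c[0]),.026)[:2] for c in cc]);L=np.array([[82,215],[82,-225],[-82,-225],[-82,215]])/1000
    mL,mW=L.mean(0),W.mean(0);A=(L-mL);B=W-mW
    th=np.arctan2((A[:,0]*B[:,1]-A[:,1]*B[:,0]).sum(),(A*B).sum())
    Rm=np.array([[np.cos(th),-np.sin(th)],[np.sin(th),np.cos(th)]]);t=mW-Rm@mL
    print(nm,th,t,(W-(L@Rm.T+t))*1000)
    for k,p in dict(handle=(.4903,.1616),axis=(.5299,.153),pointer=(.6098,.04),rider=(.6161,.0741),plate=(.5824,-.1396),bridge=(.5556,-.0097)).items(): print(k,(Rm.T@(np.array(p)-t))*1000)
    for c,h in(("scene",.026),):
        print([np.round(proj(c,[*(Rm@l+t),h]),1) for l in L])
a=cv2.resize(st[210:265,290:400],(790,395),interpolation=cv2.INTER_CUBIC)
b=cv2.resize(tp[165:195,180:290],(790,200),interpolation=cv2.INTER_CUBIC)
b=cv2.resize(tp[165:192,180:260],(790,200*790//790),interpolation=cv2.INTER_CUBIC) if 0 else b
cv2.imwrite("pics/close.png",cv2.convertScaleAbs(np.vstack([a,b]),alpha=1.6))
E
```

```text
raw 0.14626396292701208 [ 0.5564 -0.0111] [[-1.3602  0.1048]
 [-3.005   0.5151]
 [ 1.9393  3.5237]
 [ 2.4259 -4.1436]]
handle [-40.2147 180.4379]
axis [ -2.291  166.1583]
pointer [60.287 42.72 ]
rider [71.4895 75.5377]
plate [   7.0041 -130.9689]
bridge [-0.5778  1.45  ]
[array([256.1, 403.3]), array([239.6, 194.9]), array([194. , 210.1]), array([206.3, 388.2])]
sub 0.1524630332272191 [ 0.5581 -0.0114] [[-0.7719 -2.3532]
 [-6.0446  0.1784]
 [ 5.8783  3.6385]
 [ 0.9382 -1.4637]]
handle [-40.7545 181.3165]
axis [ -2.9199 166.8021]
pointer [58.8916 42.9782]
rider [70.2974 75.7259]
plate [   4.533  -130.3771]
bridge [-2.2278  2.0863]
[array([256.2, 403.2]), array([240.6, 194.5]), array([194.7, 209.4]), array([206.3, 387.7])]
```

View pics/close.png

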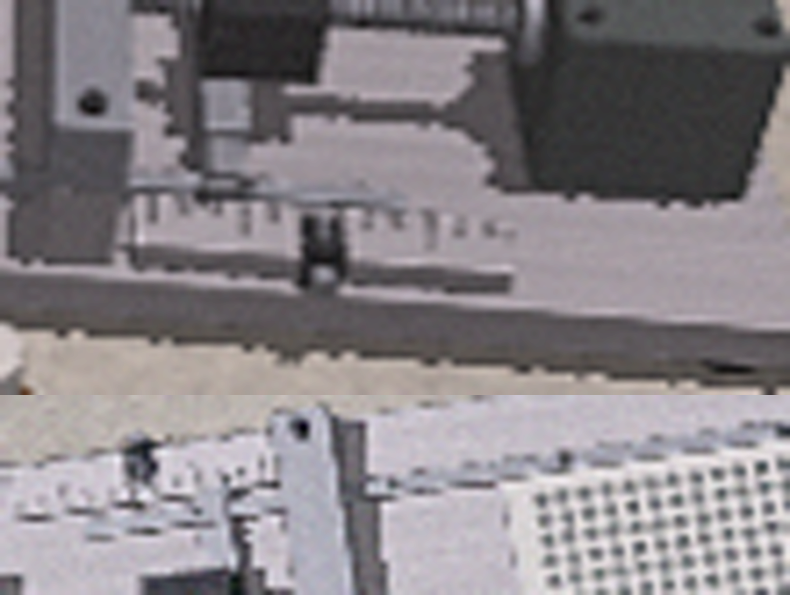

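The close crop shows the rider clip at scene (244.8,335.3) and top (175.2,199.8). The pointer is about 33 mm to its plate side. I move above the handle first, then refine.

```bash
python3 -m crank '[[0.6, [-0.045, -0.035, 0], [0, 0, 0]], [0.6, [-0.045, -0.035, 0], [0, 0, 0]], [0.6, [-0.045, -0.035, 0], [0, 0, 0]], [0.6, [-0.045, -0.035, 0], [0, 0, 0]], [0.6, [-0.045, -0.035, 0], [0, 0, 0]]]'; python3 -m crank '[[0.6, [-0.045, -0.035, 0], [0, 0, 0]], [0.6, [-0.045, -0.035, 0], [0, 0, 0]], [0.6, [-0.045, -0.035, 0], [0, 0, -0.16]], [0.6, [0, 0, 0], [0, 0, -0.16]], [0.6, [0, 0, 0], [0, 0, -0.16]]]'
```

```text
time: 1.82
tool_pos: [0.3565, 0.3542, 0.2259]
tool_rot: [0.0, 0.16, 0.987, 0.0]
contact_force: [1.2, 0.3, -0.0]
gripper_width: 0.603
grasp_force: 0.0
time: 2.45
tool_pos: [0.4512, 0.2125, 0.2257]
tool_rot: [0.0, -0.081, 0.997, 0.0]
contact_force: [0.1, 0.3, -0.3]
gripper_width: 0.599
grasp_force: 0.0
```

```bash
cat > fit.py <<'E'
from h import *
from scipy.optimize import minimize
np.set_printoptions(precision=4,suppress=True)
L=[]
def seg(a,b,n=120): 
    for s in np.linspace(0,1,n): L.append(np.array(a)*(1-s)+np.array(b)*s)
for x in(.082,-.082): seg((x,-.225,.026),(x,.215,.026))
for y in(-.225,.215): seg((-.082,y,.026),(.082,y,.026),50)
for x in(.0437,-.0437): seg((x,-.222,.034),(x,.0,.034),60)
L=np.array(L);DT={}
for c in("scene","top"):
    g=cv2.cvtColor(cv2.imread(f"pics/{c}0.png"),cv2.COLOR_BGR2GRAY)
    DT[c]=cv2.distanceTransform(255-cv2.Canny(g,30,80),cv2.DIST_L2,5)
def W(p,L): 
    c,s=np.cos(p[2]),np.sin(p[2]);return np.c_[p[0]+c*L[:,0]-s*L[:,1],p[1]+s*L[:,0]+c*L[:,1],L[:,2]]
def cost(p,cs):
    t=0
    for c in cs:
        uv=np.array([proj(c,P) for P in W(p,L)],np.float32)
        d=cv2.remap(DT[c],uv[:,1:].copy(),uv[:,:1].copy(),cv2.INTER_LINEAR).ravel();t+=np.minimum(d,3).mean()
    return t
if __name__=="__main__":
  for cs in(("top",),("scene",),("top","scene")):
    b=None
    for th in(.14,.16,.18):
        r=minimize(cost,[.556,-.011,th],args=(cs,),method="Nelder-Mead",options=dict(initial_simplex=[[.556,-.011,th],[.561,-.011,th],[.556,-.006,th],[.556,-.011,th+.015]],maxiter=80))
        if b is None or r.fun<b.fun:b=r
    print(cs,b.x,b.fun)
    p=b.x;c,s=np.cos(p[2]),np.sin(p[2])
    for k,q in dict(handleT=(.4903,.1616),axisT=(.5299,.153),axisS=(.5242,.1528),ptT=(.6098,.04),ptS=(.6112,.0416),plT=(.5824,-.1396),plS=(.5839,-.1425)).items():
        d=np.array(q)-p[:2];print(k,np.array([c*d[0]+s*d[1],-s*d[0]+c*d[1]])*1000)
    print("gear top ctr/axis world",W(p,np.array([[0,.17,.127]])))
  for h in(.127,.148):print(h,atz("top",(219.5,162.6),h),atz("scene",(180,384),h))
E
python3 fit.py
```

```text
Traceback (most recent call last):
  File "fit.py", line 26, in <module>
    r=minimize(cost,[.556,-.011,th],args=(cs,),method="Nelder-Mead",options=dict(initial_simplex=[[.556,-.011,th],[.561,-.011,th],[.556,-.006,th],[.556,-.011,th+.015]],maxiter=80))
  File "fit.py", line 19, in cost
    uv=np.array([proj(c,P) for P in W(p,L)],np.float32)
                 ~~~~^^^^^
  File "h.py", line 19, in proj
    p=manip.camera_params(c);K=np.array(p["intrinsics"])
ValueError: time passes only in moves, steps and waits
```

```bash
sed -i 's/^def q2R/_c={}\ndef cp(c):\n    if c not in _c: _c[c]=manip.camera_params(c)\n    return _c[c]\ndef q2R/; s/p=manip.camera_params(c)/p=cp(c)/' h.py; timeout 300 python3 fit.py
```

```text
('top',) [ 0.5544 -0.011   0.149 ] 0.5403180122375488
handleT [-37.8155 180.213 ]
axisT [  0.0696 165.8313]
axisS [ -5.5969 166.4794]
ptT [62.3146 42.2247]
ptS [63.9365 43.5992]
plT [   8.5636 -131.32  ]
plS [   9.6166 -134.4105]
gear top ctr/axis world [[0.5292 0.1571 0.127 ]]
('scene',) [ 0.5563 -0.0103  0.1482] 0.901691734790802
handleT [-39.9157 179.7873]
axisT [ -2.02   165.4334]
axisS [ -7.687  166.0774]
ptT [60.3158 41.8726]
ptS [61.9367 43.2483]
plT [   6.6924 -131.7115]
plS [   7.7477 -134.8013]
gear top ctr/axis world [[0.5312 0.1578 0.127 ]]
('top', 'scene') [ 0.5554 -0.0105  0.1493] 1.5232235193252563
handleT [-38.7988 179.9078]
axisT [ -0.9181 165.5144]
axisS [ -6.5844 166.1643]
ptT [61.2891 41.8889]
ptS [62.9114 43.2629]
plT [   7.4851 -131.6394]
plS [   8.5372 -134.7302]
gear top ctr/axis world [[0.5301 0.1576 0.127 ]]
0.127 [0.4868 0.1545 0.127 ] [0.4861 0.1572 0.127 ]
0.148 [0.4866 0.149  0.148 ] [0.5185 0.1518 0.148 ]
```

```bash
python3 -m crank '[[0.6, [-0.013, -0.031, 0], [0, 0, 0]], [0.6, [-0.013, -0.03, 0], [0, 0, 0]], [0.6, [0, 0, 0.03], [0, 0, 0]], [0.6, [0, 0, 0.03], [0, 0, 0]], [0.6, [0, 0, 0.02], [0, 0, 0]]]'; python3 - <<'E'
from h import *
im,_=manip.grab_frame("scene");im2,_=manip.grab_frame("top")
a=cv2.resize(im[110:240,310:460],(600,520),interpolation=cv2.INTER_CUBIC)
cv2.imwrite("pics/grip.png",cv2.convertScaleAbs(a,alpha=1.6))
E
```

```text
time: 3.08
tool_pos: [0.4853, 0.1571, 0.144]
tool_rot: [-0.001, -0.079, 0.997, -0.0]
contact_force: [0.4, 0.1, -0.7]
gripper_width: 0.606
grasp_force: 0.0
```

View pics/grip.png

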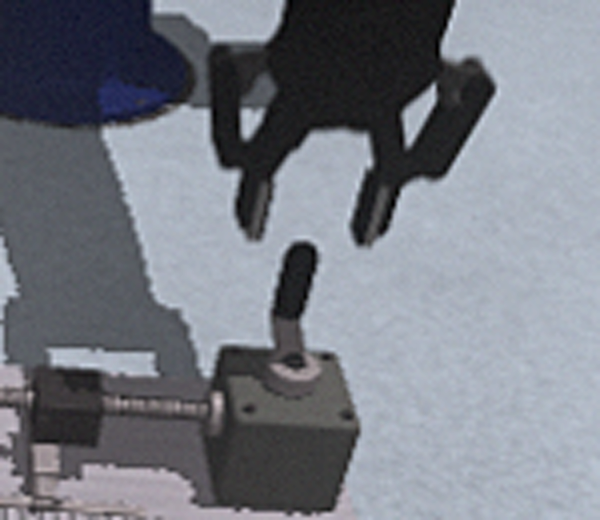

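The fingertips show at crop (250,240) and (365,240), with the handle top at (303,245), so the handle is centred between them. I'm checking depth by projecting the tool's pose.

```bash
python3 - <<'E'
from h import *
s=manip.state();print(s["tool_pos"])
t=s["tool_pos"]
for dz in(0,-.010,-.019): print(dz,[round((v-o)*4) for v,o in zip(proj("scene",t+[0,0,dz]),(110,310))])
for x in(.475,.486,.5,.51):
  for z in(.106,.148): print(x,z,[round((v-o)*4) for v,o in zip(proj("scene",[x,.156,z]),(110,310))])
for q in("handle","crank_axis"):
  for c in("scene","top"):print(c,q,[(m["centre"],m["conf"]) for m in manip.mark_of(c,q)[:2]])
E
```

```text
[0.48412601 0.15703652 0.14284651]
0 [254, 302]
-0.01 [269, 298]
-0.019 [283, 294]
0.475 0.106 [299, 285]
0.475 0.148 [237, 301]
0.486 0.106 [310, 285]
0.486 0.148 [248, 302]
0.5 0.106 [325, 286]
0.5 0.148 [262, 303]
0.51 0.106 [336, 287]
0.51 0.148 [272, 304]
scene handle [([176.9, 379.9], 0.63)]
top handle [([199.2, 227.0], 0.41)]
scene crank_axis [([192.1, 387.6], 0.77)]
top crank_axis [([204.8, 161.2], 0.96)]
```

```bash
python3 - <<'E'
from h import *
np.set_printoptions(precision=3,suppress=True)
im,d=manip.grab_frame("scene");cv2.imwrite("pics/grip2.png",cv2.convertScaleAbs(cv2.resize(im[110:240,310:460],(600,520),interpolation=cv2.INTER_CUBIC),alpha=1.6))
for n,(cx,cy) in dict(Lf=(253,215),Lt=(250,235),Rf=(372,215),Rt=(365,235),htop=(303,250),hmid=(296,285),hbot=(288,312),body=(360,100),gear=(320,400)).items():
    r,c=110+cy/4,310+cx/4;v=d[int(round(r))-1:int(round(r))+2,int(round(c))-1:int(round(c))+2];print(n,v.ravel(),atd("scene",(r,c),np.median(v)))
E
```

```text
Lf [0.762 0.758 0.755 0.76  0.759 0.756 0.762 0.759 0.758] [0.501 0.125 0.173]
Lt [0.769 0.764 0.765 1.054 0.765 0.765 1.049 1.048 1.052] [0.498 0.127 0.159]
Rf [0.749 0.75  0.748 0.75  0.751 0.75  0.752 0.751 0.752] [0.493 0.185 0.178]
Rt [0.76  0.758 0.758 0.762 0.757 0.761 0.759 0.761 0.759] [0.491 0.184 0.164]
htop [0.779 0.781 0.781 0.779 0.775 0.781 0.775 0.776 0.774] [0.486 0.157 0.147]
hmid [0.781 0.78  0.785 0.786 0.783 0.783 0.784 0.784 0.784] [0.494 0.157 0.129]
hbot [0.794 0.791 0.793 0.795 0.795 0.795 0.796 0.795 0.798] [0.494 0.156 0.111]
body [0.712 0.711 0.713 0.713 0.71  0.711 0.714 0.713 0.713] [0.496 0.163 0.244]
gear [0.767 0.765 0.769 0.768 0.76  0.766 0.761 0.762 0.762] [0.543 0.175 0.091]
```

Depth puts the handle at (.486,.157) with its top at .147, as expected. The open fingertips look about 20 mm higher than I assumed. I'll go down by an amount that is safe either way, then close.

```bash
python3 -m crank '[[0.6, [-0.002, 0, 0.016], [0, 0, 0]], [0, [0, 0, 0], [0, 0, 0]], [0, [0, 0, 0], [0, 0, 0]], [0, [0, 0, 0], [0, 0, 0]], [0, [0, 0, 0], [0, 0, 0]]]'; python3 -m crank '[[0, [0, 0, 0], [0, 0, 0]], [0, [0, 0, 0], [0, 0, 0]]]'; python3 - <<'E'
from h import *
im,d=manip.grab_frame("scene");np.save("d3.npy",d)
cv2.imwrite("pics/grip3.png",cv2.convertScaleAbs(cv2.resize(im[110:240,310:460],(600,520),interpolation=cv2.INTER_CUBIC),alpha=1.6))
E
```

```text
time: 4.05
tool_pos: [0.4876, 0.1578, 0.1294]
tool_rot: [-0.0, -0.079, 0.997, 0.0]
contact_force: [-0.3, 1.8, -0.8]
gripper_width: 0.168
grasp_force: 58.6
time: 4.3
tool_pos: [0.4876, 0.1577, 0.1295]
tool_rot: [-0.0, -0.079, 0.997, 0.0]
contact_force: [-2.1, 3.2, -1.6]
gripper_width: 0.172
grasp_force: 58.6
```

View pics/grip3.png

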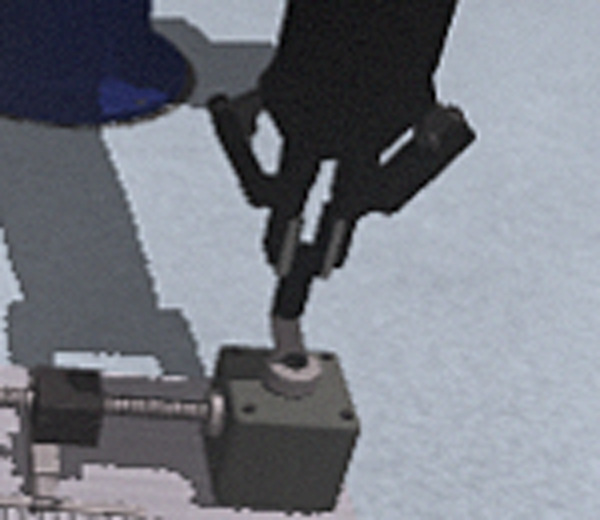

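Gripped: the sleeve is held at crop (305,255), in its upper half. Start winding clockwise with a small arc, watching the force.

```bash
python3 -m crank '[[0, [-0.0046, 0.0127, 0], [0, 0, 0]]]'; python3 -m crank '[[0, [-0.0081, 0.0107, 0], [0, 0, 0]]]';  python3 -m crank '[[0, [-0.011, 0.0078, 0], [0, 0, 0]]]';python3 -m crank '[[0, [0, 0, 0], [0, 0, 0]]]'
```

```text
time: 4.47
tool_pos: [0.4886, 0.1695, 0.1294]
tool_rot: [-0.003, -0.079, 0.997, -0.002]
contact_force: [-8.2, -4.1, 3.2]
gripper_width: 0.171
grasp_force: 59.2
time: 4.6
tool_pos: [0.4937, 0.1829, 0.1294]
tool_rot: [-0.005, -0.079, 0.997, -0.0]
contact_force: [-11.6, 2.0, 5.6]
gripper_width: 0.168
grasp_force: 59.4
time: 4.72
tool_pos: [0.5029, 0.1941, 0.1294]
tool_rot: [-0.005, -0.079, 0.997, 0.002]
contact_force: [-12.5, 7.0, 5.9]
gripper_width: 0.169
grasp_force: 59.5
time: 4.85
tool_pos: [0.5042, 0.1952, 0.1295]
tool_rot: [-0.003, -0.079, 0.997, 0.003]
contact_force: [-9.1, 9.8, 2.8]
gripper_width: 0.168
grasp_force: 59.3
```

```bash
cat > circ.py <<'E'
from h import *
from scipy.optimize import least_squares
import sys,json
def fit(P):
    P=np.array(P);r=least_squares(lambda c:np.hypot(*(P-c).T)-.045,[.53,.155]);return r.x,r.fun*1000
def psi(p,c,yaw=1.7288):  # tool y angle in world
    d=np.array(p)-c;ty=np.array([np.cos(yaw),np.sin(yaw)]);tx=np.array([ty[1]*-1,ty[0]]);return np.arctan2(d@ty,d@tx)
def rows(p,c,step,n):
    a=psi(p,c);q=.045*np.array([np.cos(a),np.sin(a)]);d=np.array(p)-c
    for i in range(1,n+1):
        t=.045*np.array([np.cos(a+step*i),np.sin(a+step*i)]);print(round(a+step*i,2),np.round((t-q)*1000,1));q=t
E
python3 - <<'E'
from circ import *
s=manip.state();print(s["tool_pos"],s["contact_force"])
P=[(.4876,.1577),(.4886,.1695),(.4937,.1829),(.5029,.1941),(.5042,.1952)]
c,e=fit(P);print(c,e)
for c in(c,np.array([.5305,.155])):
    print([round(float(psi(p,c)),3) for p in P])
    rows(P[-1],c,.3,20)
E
```

```text
[0.5041977  0.19518229 0.12950954] [-9.11318856  9.84430962  2.8071105 ]
[0.53257823 0.16025791] [ 0.05091014 -0.06113807 -0.00909785  0.01204872  0.01415015]
[0.101, 0.365, 0.685, 1.009, 1.047]
1.35 [-12.5   4.9]
1.65 [-13.4   1. ]
1.95 [-13.1  -3. ]
2.25 [-11.6  -6.8]
2.55 [-9.1 -9.9]
2.85 [ -5.8 -12.1]
3.15 [ -1.9 -13.3]
3.45 [  2.1 -13.3]
3.75 [  5.9 -12.1]
4.05 [ 9.2 -9.8]
4.35 [11.7 -6.6]
4.65 [13.1 -2.9]
4.95 [13.4  1.1]
5.25 [12.5  5. ]
5.55 [10.4  8.5]
5.85 [ 7.4 11.2]
6.15 [ 3.8 12.9]
6.45 [-0.2 13.4]
6.75 [-4.1 12.8]
7.05 [-7.7 11. ]
[0.221, 0.491, 0.807, 1.114, 1.149]
1.45 [-13.    3.6]
1.75 [-13.4  -0.4]
2.05 [-12.7  -4.3]
2.35 [-10.9  -7.9]
2.65 [ -8.1 -10.8]
2.95 [ -4.5 -12.7]
3.25 [ -0.6 -13.4]
3.55 [  3.4 -13. ]
3.85 [  7.1 -11.4]
4.15 [10.2 -8.8]
4.45 [12.3 -5.4]
4.75 [13.4 -1.5]
5.05 [13.2  2.5]
5.35 [11.9  6.3]
5.65 [9.5 9.5]
5.95 [ 6.3 11.9]
6.25 [ 2.5 13.2]
6.55 [-1.6 13.4]
6.85 [-5.4 12.3]
7.15 [-8.8 10.1]
```

```bash
python3 -m crank '[[0, [-0.0112, 0.0080, 0], [0, 0, 0]], [0, [-0.0134, 0.001, 0], [0, 0, 0]], [0, [-0.0131, -0.003, 0], [0, 0, 0]]]'; python3 -m crank '[[0, [-0.0116, -0.0068, 0], [0, 0, 0]], [0, [-0.0091, -0.0099, 0], [0, 0, 0]], [0, [-0.0058, -0.0121, 0], [0, 0, 0]]]';  python3 -m crank '[[0, [-0.0019, -0.0133, 0], [0, 0, 0]], [0, [0.0021, -0.0133, 0], [0, 0, 0]], [0, [0.0059, -0.0121, 0], [0, 0, 0]]]';python3 - <<'E'
from circ import *
s=manip.state();p=s["tool_pos"][:2];c=np.array([.5326,.1603]);print(p,s["contact_force"],np.hypot(*(p-c)),psi(p,c)%6.2832)
E
```

```text
time: 5.22
tool_pos: [0.5419, 0.205, 0.1294]
tool_rot: [-0.001, -0.079, 0.997, 0.0]
contact_force: [-5.1, 0.6, 1.3]
gripper_width: 0.167
grasp_force: 59.1
time: 5.6
tool_pos: [0.5735, 0.18, 0.1294]
tool_rot: [-0.0, -0.079, 0.997, 0.0]
contact_force: [-3.6, 4.6, -0.0]
gripper_width: 0.17
grasp_force: 59.0
time: 5.98
tool_pos: [0.5729, 0.1404, 0.1293]
tool_rot: [-0.001, -0.079, 0.997, 0.001]
contact_force: [-5.1, 7.8, -1.8]
gripper_width: 0.168
grasp_force: 59.0
[0.57294588 0.14035187] [-5.06009208  7.76516541 -1.78454141] 0.045007972862549546 3.75879114079601
```

```bash
python3 -m crank '[[0, [0.0092, -0.0098, 0], [0, 0, 0]], [0, [0.0117, -0.0066, 0], [0, 0, 0]], [0, [0.0131, -0.0029, 0], [0, 0, 0]]]'; python3 -m crank '[[0, [0.0134, 0.0011, 0], [0, 0, 0]], [0, [0.0125, 0.005, 0], [0, 0, 0]], [0, [0.0104, 0.0085, 0], [0, 0, 0]]]';  python3 -m crank '[[0, [0.0074, 0.0112, 0], [0, 0, 0]], [0, [0.0038, 0.0129, 0], [0, 0, 0]], [0, [-0.0002, 0.0134, 0], [0, 0, 0]], [0, [0, 0, 0], [0, 0, 0]]]';cat > look.py <<'E'
from circ import *
import sys
np.set_printoptions(precision=2,suppress=True)
s=manip.state();p=s["tool_pos"][:2];c=np.array([.5326,.1603]);print(p,s["contact_force"],np.hypot(*(p-c)),psi(p,c)%6.2832)
y=np.array([-np.sin(.149),np.cos(.149)]);x=np.array([y[1],-y[0]]);o=np.array([.5555,-.0105])
for cam in("scene","top"):
    ims=[]
    for i in range(3):
        im,_=manip.grab_frame(cam);ims.append(im.astype(float))
        for q,z in(("pointer",.038),("rider",.036)):
            print(cam,q,[(np.array([x@(w-o),y@(w-o)])*1000,round(m["conf"],2)) for m in manip.mark_of(cam,q)[:2] for w in [atz(cam,m["centre"],z)[:2]]])
    np.save(f"{cam}_{sys.argv[1]}.npy",np.mean(ims,0))
E
python3 look.py a
```

```text
time: 6.35
tool_pos: [0.5432, 0.1168, 0.1294]
tool_rot: [0.001, -0.079, 0.997, 0.002]
contact_force: [1.6, 11.0, -4.7]
gripper_width: 0.168
grasp_force: 58.7
time: 6.72
tool_pos: [0.5065, 0.1239, 0.1296]
tool_rot: [0.003, -0.079, 0.997, -0.001]
contact_force: [8.2, 2.9, -8.1]
gripper_width: 0.172
grasp_force: 58.6
time: 7.22
tool_pos: [0.4876, 0.1601, 0.1295]
tool_rot: [-0.001, -0.079, 0.997, -0.0]
contact_force: [-1.6, -0.4, -2.0]
gripper_width: 0.171
grasp_force: 59.4
[0.49 0.16] [-1.56 -0.39 -2.  ] 0.04501365363772936 0.15325902331895497
scene pointer [(array([53.71, 76.58]), 0.74)]
scene rider [(array([60.41, 74.65]), 0.54)]
scene pointer [(array([62.25, 76.54]), 0.71)]
scene rider [(array([52.41, 72.28]), 0.45)]
scene pointer [(array([56.47, 76.57]), 0.66)]
scene rider [(array([59.05, 76.02]), 0.57)]
top pointer [(array([61.76, 76.08]), 0.62)]
top rider [(array([72.85, 78.75]), 0.6)]
top pointer [(array([63.43, 73.48]), 0.58)]
top rider [(array([73.52, 79.25]), 0.53)]
top pointer [(array([54.67, 78.26]), 0.51)]
top rider [(array([81.2 , 74.91]), 0.5)]
```

```bash
python3 -m crank '[[0, [-0.0041, 0.0128, 0], [0, 0, 0]], [0, [-0.0077, 0.011, 0], [0, 0, 0]]]';  python3 -m crank '[[0, [-0.0106, 0.0082, 0], [0, 0, 0]], [0, [0, 0, 0], [0, 0, 0]]]'; python3 look.py b; cat > ortho.py <<'E'
from h import *
import sys
y=np.array([-np.sin(.149),np.cos(.149)]);x=np.array([y[1],-y[0]]);o=np.array([.5555,-.0105])
Y=np.arange(30,130,.2);X=np.arange(90,30,-.2)   # mm
def ortho(cam,tag,z=.037):
    im=np.load(f"{cam}_{tag}.npy").astype(np.float32)
    M=np.array([[proj(cam,[*(o+x*a/1000+y*b/1000),z]) for b in Y[::10]] for a in X[::10]],np.float32)
    M=cv2.resize(M,None,fx=10,fy=10,interpolation=cv2.INTER_LINEAR)
    # resize centre shift: sample i -> (i+.5)/10-.5
    return cv2.remap(im,np.ascontiguousarray(M[:,:,1]),np.ascontiguousarray(M[:,:,0]),cv2.INTER_CUBIC)
if __name__=="__main__":
    a=[ortho(c,sys.argv[1]) for c in("scene","top")]
    out=np.clip(np.vstack(a)*1.6,0,255).astype(np.uint8)[:,:,::-1].copy()
    out=cv2.resize(out,(750,600)) # 1.5 x horizontally, 1.0 vert
    cv2.imwrite(f"pics/o_{sys.argv[1]}.png",out)
E
python3 ortho.py b
```

```text
time: 8.38
tool_pos: [0.495, 0.1856, 0.1295]
tool_rot: [-0.001, -0.079, 0.997, -0.0]
contact_force: [-5.2, -2.6, 0.3]
gripper_width: 0.168
grasp_force: 59.6
time: 8.62
tool_pos: [0.5055, 0.1966, 0.1295]
tool_rot: [0.0, -0.079, 0.997, 0.001]
contact_force: [-1.8, 3.8, -2.7]
gripper_width: 0.17
grasp_force: 59.3
[0.51 0.2 ] [-1.78  3.77 -2.73] 0.04533676518128347 1.0872924580224463
scene pointer [(array([66.37, 82.91]), 0.6)]
scene rider [(array([62.78, 75.1 ]), 0.5)]
scene pointer [(array([49.59, 80.51]), 0.91), (array([  58.71, -395.83]), 0.63)]
scene rider [(array([ 184.45, -187.35]), 0.63), (array([60.66, 72.31]), 0.47)]
scene pointer [(array([58.37, 84.44]), 0.75)]
scene rider [(array([61.46, 78.99]), 0.54), (array([200.74, -29.74]), 0.47)]
top pointer [(array([65.05, 76.22]), 0.71), (array([77.6 , 76.56]), 0.47)]
top rider [(array([73.1 , 82.28]), 0.49)]
top pointer [(array([68.72, 76.9 ]), 0.62)]
top rider [(array([72.64, 75.5 ]), 0.4)]
top pointer []
top rider [(array([-1.01,  3.56]), 0.62), (array([72.68, 71.93]), 0.38)]
```

View pics/o_b.png

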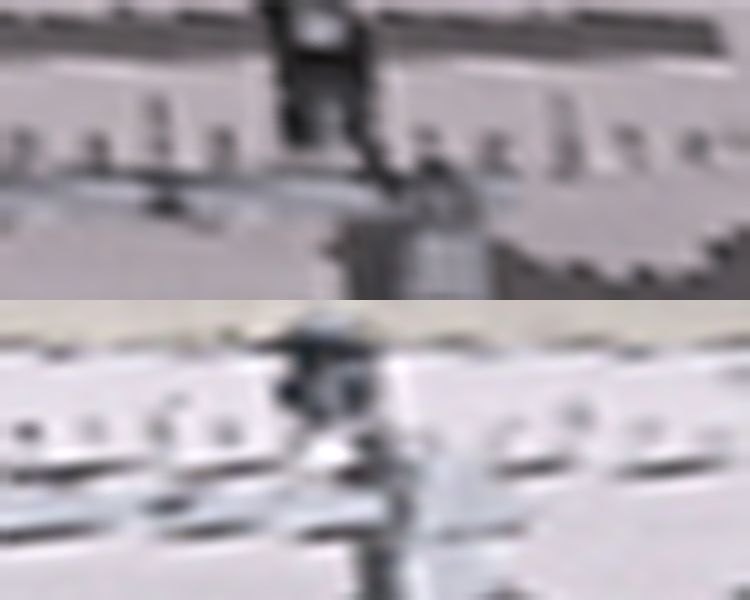

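The ortho (7.5 px/mm) shows the rider at column 320 in both views. The stop's face is near column 405–410, so it is well past the rider, and the scale lines are 67 px (9 mm) apart as they should be. Now I'll measure the stop and rider edges to sub-pixel.

```bash
cat > meas.py <<'E'
from ortho import *
import sys
np.set_printoptions(precision=2,suppress=True,linewidth=200)
def strip(cam,tag,x0,x1,z,y0=60,y1=110,st=.25):
    im=cv2.cvtColor(np.load(f"{cam}_{tag}.npy").astype(np.float32),cv2.COLOR_RGB2GRAY)
    Ys=np.arange(y0,y1,st);Xs=np.arange(x0,x1,.5)
    M=np.array([[proj(cam,[*(o+x*a/1000+y*b/1000),z]) for b in Ys] for a in Xs],np.float32)
    return Ys,cv2.remap(im,M[:,:,1].copy(),M[:,:,0].copy(),cv2.INTER_CUBIC).mean(0)
def edges(Ys,p,n=5):
    g=np.gradient(cv2.GaussianBlur(p.reshape(1,-1),(0,0),2.5).ravel(),Ys)
    k=[i for i in range(2,len(g)-2) if abs(g[i])==abs(g[i-2:i+3]).max() and abs(g[i])>2]
    k=sorted(sorted(k,key=lambda i:-abs(g[i]))[:n]);return [(float(Ys[i]),round(float(g[i]),1)) for i in k]
if __name__=="__main__":
  for t in sys.argv[1:]:
    for cam in("top","scene"):
        print(t,cam,"bar+",edges(*strip(cam,t,22,38,.0495)),"bar-",edges(*strip(cam,t,-38,-22,.0495)))
        for z in(.037,.042):print("   rider",z,edges(*strip(cam,t,66,76,z,62,84)))
E
python3 meas.py a b; python3 - <<'E'
import numpy as np,cv2
a=np.load("scene_b.npy")[222:262,318:368];b=np.load("top_b.npy")[160:200,175:225]
o=np.hstack([cv2.resize(np.clip(i*1.6,0,255).astype(np.uint8),(400,320),interpolation=cv2.INTER_NEAREST) for i in(a,b)])
cv2.imwrite("pics/zoom.png",o[:,:,::-1])
E
```

```text
a top bar+ [(68.5, -23.6), (75.25, 22.5), (79.25, -7.3), (91.0, 2.8)] bar- [(71.75, -8.5), (75.5, 8.2)]
   rider 0.037 [(66.0, -23.5), (72.0, 9.8), (75.0, -10.0), (79.25, 19.9)]
   rider 0.042 [(65.25, -24.4), (71.25, 10.1), (74.0, -10.1), (78.5, 21.2)]
a scene bar+ [(61.25, -4.9), (69.75, -6.1), (74.5, 17.2), (88.25, -14.0), (99.75, 7.0)] bar- [(61.75, 2.5), (64.25, -7.8), (66.75, 2.3), (69.0, -2.4), (78.25, -5.5)]
   rider 0.037 [(66.0, -28.4), (70.75, 8.0), (74.75, -9.8), (79.25, 22.7), (83.0, -2.5)]
   rider 0.042 [(65.25, -27.3), (70.25, 12.0), (73.75, -16.7), (77.5, 20.2), (82.5, -7.4)]
b top bar+ [(74.5, -24.2), (80.75, 21.9), (85.0, -5.0), (90.5, -9.8), (97.0, 4.7)] bar- [(72.25, -21.8), (77.75, -7.2), (81.25, 9.4), (85.25, -2.4), (92.25, 2.1)]
   rider 0.037 [(66.0, -23.8), (72.0, 9.6), (75.0, -9.1), (79.5, 19.2)]
   rider 0.042 [(65.25, -24.8), (71.25, 10.0), (74.0, -9.4), (78.5, 20.7), (83.0, -2.1)]
b scene bar+ [(66.5, -7.9), (75.5, -7.6), (79.5, 17.4), (90.25, -6.6), (95.0, -5.1)] bar- [(62.0, 5.3), (64.5, -7.2), (68.75, -10.5), (84.25, -9.0), (87.5, 5.2)]
   rider 0.037 [(66.0, -27.9), (71.0, 7.7), (74.75, -9.7), (79.25, 22.2), (83.0, -2.3)]
   rider 0.042 [(65.25, -26.9), (70.5, 12.6), (74.0, -15.5), (78.5, 19.7), (82.5, -8.1)]
```

View pics/zoom.png

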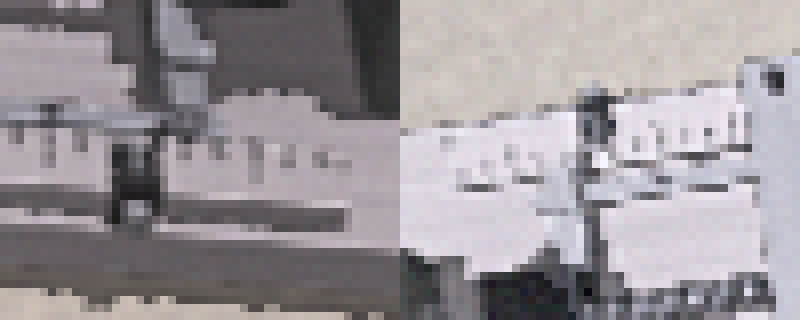

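The zoom shows the rider clip at left (135,185) and right (597,115), with its bright ridge in the middle. The bar's face is to the crank side of it in both views. Sub-pixel edges put the face about +7.3 mm past the rider, so I come back counter-clockwise, first part-way.

```bash
python3 -m crank '[[0, [0.0109, -0.0079, 0], [0, 0, 0]], [0, [0.008, -0.0108, 0], [0, 0, 0]], [0, [0.0045, -0.0127, 0], [0, 0, 0]]]'; python3 -m crank '[[0, [0.0005, -0.0134, 0], [0, 0, 0]], [0, [-0.0034, -0.013, 0], [0, 0, 0]], [0, [0, 0, 0], [0, 0, 0]]]'; cat > snap.py <<'E'
from circ import *
import sys
t=sys.argv[1]
s=manip.state();p=s["tool_pos"][:2];c=np.array([.5326,.1603]);print(p,s["contact_force"],np.hypot(*(p-c)),psi(p,c))
for cam in("scene","top"):
    F=[manip.grab_frame(cam) for _ in range(6)]
    np.save(f"{cam}_{t}.npy",np.mean([f[0].astype(float) for f in F],0));np.save(f"D{cam}_{t}.npy",np.median([f[1] for f in F],0))
E
python3 snap.py c; python3 meas.py c; python3 - <<'E'
from ortho import *
np.set_printoptions(precision=1,suppress=True,linewidth=220)
for cam in("scene","top"):
    D=np.load(f"D{cam}_c.npy")
    (r0,c0)=map(int,proj(cam,[*(o+x*.071+y*.073),.04]));R_=[]
    print(cam,r0,c0)
    for r in range(r0-6,r0+8):
        L=[]
        for c in range(c0-6,c0+7):
            w=atd(cam,(r,c),D[r,c]);L.append("%2d/%2d/%2d"%((x@(w[:2]-o))*1000,(y@(w[:2]-o))*1000,w[2]*1000))
        print(" ".join(L))
E
```

```text
time: 9.9
tool_pos: [0.4873, 0.1608, 0.1295]
tool_rot: [0.002, -0.079, 0.997, 0.001]
contact_force: [4.1, 3.5, -7.1]
gripper_width: 0.169
grasp_force: 58.9
time: 10.28
tool_pos: [0.4958, 0.1344, 0.1296]
tool_rot: [0.003, -0.078, 0.997, 0.001]
contact_force: [5.7, 3.8, -8.7]
gripper_width: 0.169
grasp_force: 58.8
[0.49583853 0.13440297] [ 5.66707901  3.84062282 -8.72729513] 0.044967342721421645 -0.4557101380788623
c top bar+ [(68.75, -23.8), (75.25, 22.0), (79.25, -7.3), (82.75, 2.3), (91.25, 2.4)] bar- [(71.75, -8.6), (75.5, 8.3)]
   rider 0.037 [(66.0, -23.3), (72.0, 10.7), (75.0, -10.5), (79.25, 20.2)]
   rider 0.042 [(65.5, -24.3), (71.25, 11.0), (74.25, -10.4), (78.5, 21.4), (83.0, -2.2)]
c scene bar+ [(61.25, -5.2), (69.75, -6.1), (74.5, 17.1), (88.25, -14.0), (99.75, 7.1)] bar- [(61.25, 4.4), (64.25, -7.2), (73.75, -3.0), (78.25, -5.3), (81.75, 3.1)]
   rider 0.037 [(66.0, -28.3), (70.75, 8.2), (74.75, -9.4), (79.25, 22.6), (83.0, -2.4)]
   rider 0.042 [(65.25, -27.1), (70.0, 12.9), (73.75, -16.7), (77.5, 20.2), (82.5, -7.4)]
scene 241 334
46/60/34 45/62/34 45/64/35 47/66/36 45
[... 2552 characters left out ...]
1/94/36 71/91/35 70/88/36 70/85/34 69/82/35 68/79/40 68/76/38 67/72/43 67/70/39 66/67/39 66/65/36 66/62/35 65/59/36
68/94/37 68/91/35 67/89/34 66/85/37 66/83/36 66/80/34 65/77/36 64/73/40 64/71/37 64/68/35 64/65/35 63/62/35 63/59/35
65/95/34 64/92/37 64/89/37 64/86/35 63/83/39 63/80/36 62/77/37 61/74/39 61/71/37 61/68/36 61/66/35 60/63/37 60/60/34
62/95/36 62/92/35 61/89/36 61/86/37 59/82/43 59/79/43 59/77/41 58/74/40 59/72/35 58/69/35 58/66/36 57/63/33 57/61/31
59/95/36 59/93/35 58/90/34 58/87/34 56/83/44 56/80/45 55/77/44 56/75/39 57/74/27 57/71/24 56/68/26 56/65/26 55/62/24
58/98/26 57/95/25 57/92/26 54/86/45 53/83/44 53/80/46 52/77/45 54/77/27 53/73/34 52/70/34 52/67/34 52/64/33 51/61/34
```

```bash
python3 -m crank '[[0, [-0.0038, -0.0064, 0], [0, 0, 0]], [0, [-0.0048, -0.0056, 0], [0, 0, 0]], [0, [0, 0, 0], [0, 0, 0]], [0, [0, 0, 0], [0, 0, 0]]]';python3 snap.py d; python3 - <<'E'
from meas import *
from scipy.ndimage import gaussian_filter
# sub-sample shifts of bar face between tags, and ridge centre
for cam in("top","scene"):
    for t in "abcd":
        Ys,p=strip(cam,t,24,38,.0495,66,90,.1);g=np.gradient(gaussian_filter(p,6),Ys);i=np.argmax(g)
        Y2,q=strip(cam,t,67,78,.041,68,77,.1);q=gaussian_filter(q,3);w=np.clip(q-np.percentile(q,50),0,None);
        print(cam,t,"face",Ys[i],"ridge",(w*Y2).sum()/w.sum(),Y2[np.argmax(q)])
E
```

```text
time: 11.38
tool_pos: [0.5053, 0.1248, 0.1295]
tool_rot: [0.002, -0.079, 0.997, 0.001]
contact_force: [2.9, 5.5, -7.2]
gripper_width: 0.169
grasp_force: 59.1
[0.50533035 0.12476667] [ 2.88571562  5.45048275 -7.15956114] 0.04479119954345101 -0.7582239716572305
top a face 75.19999999999948 ridge 73.02207384361645 72.89999999999972
top b face 80.79999999999916 ridge 73.1161293572041 72.89999999999972
top c face 75.09999999999948 ridge 73.09311728962673 72.89999999999972
top d face 73.29999999999959 ridge 73.19441440007164 72.99999999999972
scene a face 74.59999999999951 ridge 72.26251458663897 72.39999999999975
scene b face 79.49999999999923 ridge 72.27315159098993 72.39999999999975
scene c face 74.59999999999951 ridge 72.2420796484799 72.39999999999975
scene d face 72.69999999999962 ridge 72.26686101288765 72.39999999999975
```

```bash
python3 -m crank '[[0, [-0.001, -0.0011, 0], [0, 0, 0]], [0, [0, 0, 0], [0, 0, 0]], [0, [0, 0, 0], [0, 0, 0]]]';python3 -c "
from circ import *
s=manip.state();p=s['tool_pos'][:2];c=np.array([.5326,.1603]);print(p,s['contact_force'],psi(p,c))"
```

```text
time: 12.35
tool_pos: [0.506, 0.1243, 0.1295]
tool_rot: [0.001, -0.079, 0.997, 0.001]
contact_force: [0.8, 7.4, -6.0]
gripper_width: 0.167
grasp_force: 59.2
[0.50595741 0.12431504] [ 0.77141362  7.40936755 -6.0012805 ] -0.7754760639929834
```

```bash
python3 -m crank '[[0.5, [0, 0, 0], [0, 0, 0]], [0.5, [0, 0, 0], [0, 0, 0]], [0.5, [0, 0, 0], [0, 0, 0]], [0.5, [0, 0, -0.03], [0, 0, 0]], [0.5, [0, 0, -0.04], [0, 0, 0]]]'; python3 -m crank '[[0.5, [0, 0, -0.04], [0, 0, 0]], [0, [0, -0.06, 0], [0, 0, 0]], [0, [0, -0.06, 0], [0, 0, 0]], [0, [0, -0.06, 0], [0, 0, 0]], [0, [0, -0.06, 0], [0, 0, 0]]]';python3 snap.py e; python3 - <<'E'
from meas import *
from scipy.ndimage import gaussian_filter
for cam in("top","scene"):
    for t in "de":
        Ys,p=strip(cam,t,24,38,.0495,66,90,.1);g=np.gradient(gaussian_filter(p,6),Ys);i=np.argmax(g)
        Y2,q=strip(cam,t,67,78,.041,68,77,.1);q=gaussian_filter(q,3);w=np.clip(q-np.percentile(q,50),0,None);
        print(cam,t,"face",Ys[i],"ridge",(w*Y2).sum()/w.sum(),Y2[np.argmax(q)])
    # plate edges in y on centre strip at plate top
    for xx in((-30,-10),(10,30)):print(cam,"plate",edges(*strip(cam,"e",*xx,.0404,-225,-20,.25),8))
a=[]
for cam in("scene","top"):
    im=np.load(f"{cam}_e.npy");a.append(cv2.resize(np.clip(im*1.5,0,255).astype(np.uint8)[150:262,165:345] if cam=="scene" else np.clip(im*1.5,0,255).astype(np.uint8)[150:262,145:325],(480,299),interpolation=cv2.INTER_CUBIC))
cv2.imwrite("pics/e.png",np.vstack(a)[:,:,::-1])
E
```

```text
time: 12.98
tool_pos: [0.5048, 0.1231, 0.1994]
tool_rot: [-0.001, -0.079, 0.997, -0.0]
contact_force: [0.9, 0.2, 0.6]
gripper_width: 0.499
grasp_force: 0.0
time: 13.6
tool_pos: [0.5435, -0.1158, 0.2403]
tool_rot: [0.001, -0.079, 0.997, -0.001]
contact_force: [1.2, 0.4, 0.8]
gripper_width: -0.002
grasp_force: 0.0
[ 0.54349914 -0.11580829] [1.21350924 0.35692558 0.7571576 ] 0.27632332781398594 -1.4522463351694581
top d face 73.29999999999959 ridge 73.19441440007164 72.99999999999972
top e face 73.19999999999959 ridge 73.21095545722908 72.99999999999972
top plate [(-223.25, -10.5), (-218.75, -6.9), (-212.5, 5.4), (-209.0, 7.8), (-203.75, 4.5), (-201.0, -6.8), (-62.25, 7.2), (-23.0, 7.1)]
top plate [(-222.5, -6.9), (-195.75, -2.5), (-191.75, -2.9), (-183.75, 2.6), (-181.0, 2.5), (-24.25, -2.9)]
scene d face 72.69999999999962 ridge 72.26686101288765 72.39999999999975
scene e face 72.59999999999962 ridge 72.23718091991026 72.39999999999975
scene plate [(-106.75, -9.8), (-102.5, 11.0), (-97.75, -10.4), (-93.25, 20.1), (-89.0, -18.8), (-84.5, 16.4), (-72.5, -14.1), (-21.25, -12.0)]
scene plate [(-125.0, -19.9), (-120.5, 19.0), (-116.25, -21.5), (-111.25, 18.8), (-107.25, -21.1), (-102.25, 18.3), (-98.0, -21.5), (-89.25, -19.6)]
```

View pics/e.png

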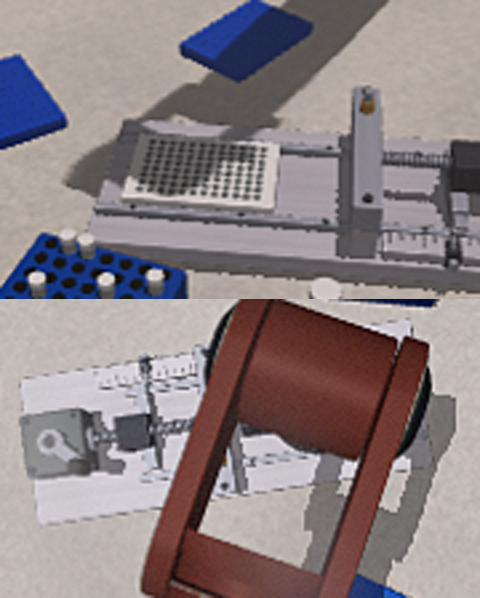

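The stop is at the rider: face 73.2 and 72.6 against ridge 73.1 and 72.3. The e picture shows the released crank, and the plate still at its start, at (205,172) in the scene crop. Next I measure the plate's pushing end and the shut fingertips' real height.

```bash
python3 - <<'E'
from meas import *
for cam in("top","scene"):
    np.save(f"{cam}_0.npy",cv2.imread(f"pics/{cam}0.png")[:,:,::-1])
    for xx in((-36,-4),(4,36)):print(cam,"plate",edges(*strip(cam,"0",*xx,.0404,-225,-40,.25),26))
D=np.load("Dscene_e.npy");t=np.array([.5435,-.1158,.2403]);P=[]
r,c=map(int,proj("scene",t))
for i in range(r-40,r+40):
    for j in range(c-30,c+30):
        if D[i,j]>0:
            w=atd("scene",(i,j),D[i,j])
            if np.hypot(*(w-t)[:2])<.03: P.append(w-t)
P=np.array(P);P=P[P[:,2]>-.06];P=P[np.argsort(P[:,2])];print(r,c,len(P),(P[:12]*1000))
E
```

```text
top plate [(-222.75, -10.7), (-219.25, 13.1), (-197.75, 13.7), (-187.5, -11.7), (-182.5, 12.2), (-178.25, -13.8), (-174.0, 11.6), (-169.25, -12.1), (-164.75, 12.5), (-160.25, -13.5), (-155.5, 10.8), (-151.25, -12.6), (-146.75, 10.9), (-142.25, -12.6), (-137.5, 12.1), (-133.25, -12.7), (-128.25, 11.5), (-124.5, -11.7), (-119.75, 11.3), (-115.75, -11.4), (-110.5, 10.9), (-106.25, -10.6), (-101.25, 10.3), (-92.75, 10.9), (-88.25, -10.9), (-83.5, 11.1)]
top plate [(-219.5, 13.7), (-201.5, -12.8), (-198.0, 18.7), (-187.25, -13.5), (-182.5, 15.5), (-178.25, -14.9), (-173.25, 16.0), (-169.25, -15.7), (-164.5, 13.0), (-160.0, -14.2), (-155.75, 14.7), (-151.5, -14.7), (-146.5, 14.3), (-142.25, -14.7), (-137.5, 12.7), (-133.25, -12.8), (-128.5, 13.3), (-124.5, -15.5), (-119.75, 13.9), (-115.25, -14.4), (-110.75, 13.5), (-106.25, -13.3), (-101.5, 13.8), (-97.25, -14.9), (-88.25, -13.7), (-83.75, 13.5)]
scene plate [(-199.25, 13.6), (-188.5, -18.2), (-183.75, 16.9), (-179.25, -18.7), (-174.5, 15.5), (-170.25, -18.3), (-165.5, 14.8), (-161.25, -17.4), (-156.5, 15.8), (-152.25, -18.3), (-147.5, 16
[... 268 characters left out ...]
-199.0, 10.3), (-188.5, -16.4), (-183.75, 15.8), (-179.5, -18.5), (-174.25, 16.1), (-170.25, -17.7), (-165.5, 15.5), (-161.25, -17.7), (-156.5, 15.5), (-152.0, -17.8), (-147.25, 15.3), (-143.25, -18.1), (-138.5, 14.9), (-134.25, -17.0), (-129.25, 15.6), (-125.0, -18.5), (-120.5, 16.0), (-116.25, -18.9), (-111.5, 17.3), (-107.25, -18.2), (-102.5, 16.1), (-98.0, -17.8), (-93.5, 15.6), (-89.25, -17.4), (-84.25, 15.3), (-72.75, -13.4)]
130 257 732 [[ 0.63  5.33  8.2 ]
 [ 9.36 -2.84  9.19]
 [ 8.67  3.15  9.64]
 [10.78 -4.54  9.66]
 [ 8.34  5.12  9.73]
 [10.69 -0.46 10.15]
 [10.45  1.53 10.3 ]
 [ 9.61 -0.74 11.79]
 [ 8.86  3.17 11.93]
 [ 3.71  6.01 12.  ]
 [11.41 -4.39 12.19]
 [ 9.92  1.38 12.22]]
```

```bash
python3 -m crank '[[0, [-0.0133, -0.06, 0], [0, 0, 0]], [0, [-0.0133, -0.06, 0], [0, 0, 0]], [0, [0, 0, 0.058], [0, 0, 0]], [0, [0, 0, 0.058], [0, 0, 0]], [0, [0, 0, 0.058], [0, 0, 0]]]'; python3 -m crank '[[0, [0, 0, 0], [0, 0, 0]], [0, [0, 0, 0], [0, 0, 0]]]'; cat > tip.py <<'E'
from h import *
im,D=manip.grab_frame("scene");t=np.array(manip.state()["tool_pos"]);P=[]
r,c=map(int,proj("scene",t))
for i in range(max(r-40,0),r+30):
    for j in range(c-30,c+30):
        if D[i,j]>0:
            w=atd("scene",(i,j),D[i,j])
            if np.hypot(*(w-t)[:2])<.02 and w[2]>.03: P.append(w-t)
P=np.array(P);P=P[np.argsort(P[:,2])];print(t,r,c,np.round(P[:6]*1000,1))
cv2.imwrite("pics/tip.png",cv2.convertScaleAbs(cv2.resize(im[150:260,150:300][:,:,::-1],(750,550),interpolation=cv2.INTER_CUBIC),alpha=1.6))
E
python3 tip.py
```

```text
time: 14.82
tool_pos: [0.5886, -0.2276, 0.0641]
tool_rot: [0.0, -0.079, 0.997, -0.0]
contact_force: [0.8, -0.0, 0.1]
gripper_width: 0.0
grasp_force: 0.0
time: 15.08
tool_pos: [0.5899, -0.2282, 0.0681]
tool_rot: [0.001, -0.079, 0.997, -0.001]
contact_force: [-0.2, 0.1, 0.1]
gripper_width: -0.001
grasp_force: 0.0
[ 0.59076569 -0.22867303  0.06941669] 201 203 [[ 7.9  0.3  7.1]
 [ 7.9  2.8  7.6]
 [ 7.1  7.2  7.8]
 [ 9.4  5.8  9.3]
 [ 6.6  7.2 10.3]
 [ 9.5 -3.6 10.3]]
```

View pics/tip.png

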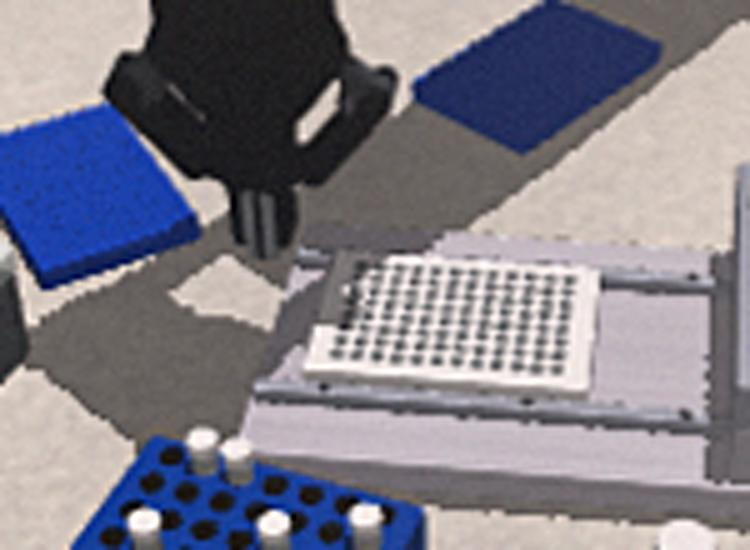

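The picture shows the shut fingertips at (265,250), behind the plate's −y end (left edge at (330,310)). Visually the tips are higher than `tip_extent` says. I lower to what is safe either way and feel for the plate.

```bash
python3 -m crank '[[0, [0, 0, 0.01], [0, 0, 0]], [0, [0, 0, 0.005], [0, 0, 0]], [0, [0, 0, 0], [0, 0, 0]], [0, [0, 0, 0], [0, 0, 0]]]'; python3 -m crank '[[0, [0, 0.006, 0], [0, 0, 0]], [0, [0, 0.006, 0], [0, 0, 0]], [0, [0, 0, 0], [0, 0, 0]], [0, [0, 0, 0], [0, 0, 0]]]'; python3 tip.py
```

```text
time: 15.62
tool_pos: [0.5885, -0.2278, 0.0507]
tool_rot: [0.0, -0.079, 0.997, -0.0]
contact_force: [-0.2, -0.2, 0.5]
gripper_width: 0.002
grasp_force: 0.0
time: 16.12
tool_pos: [0.5866, -0.2158, 0.0507]
tool_rot: [0.0, -0.079, 0.997, -0.0]
contact_force: [-0.8, -0.4, 0.1]
gripper_width: 0.001
grasp_force: 0.0
[ 0.58661236 -0.21594837  0.05066508] 207 209 [[-16.9   5.9 -10.7]
 [  3.   17.8 -10.3]
 [ -2.8  13.4  -9.9]
 [  0.1  16.8  -9.9]
 [ 11.9  13.7  -9.9]
 [-12.4   7.6  -9.8]]
```

View pics/tip.png

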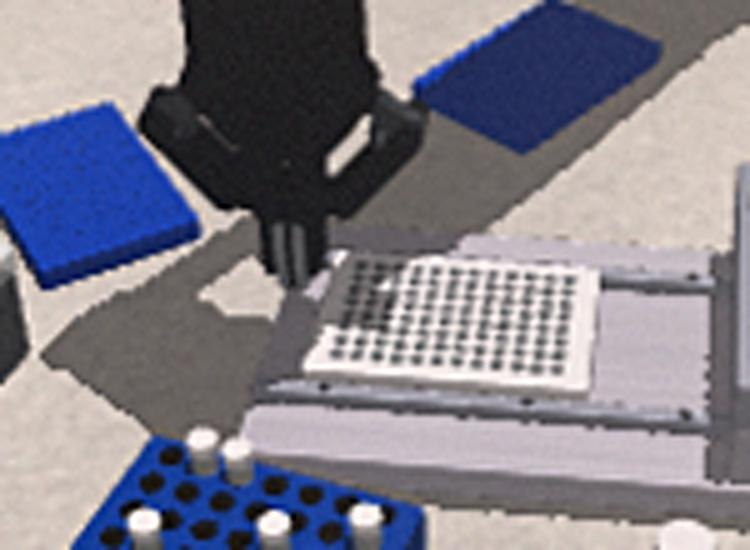

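The tips at (293,285) are still clear of the plate, whose near edge at (305–340) has not moved, and no force is felt. I back off and step down, watching the vertical force.

```bash
python3 -m crank '[[0, [0, -0.012, 0], [0, 0, 0]], [0, [0, 0, 0.004], [0, 0, 0]], [0, [0, 0, 0], [0, 0, 0]]]' | grep -E "pos|contact"; python3 -m crank '[[0, [0, 0, 0.003], [0, 0, 0]], [0, [0, 0, 0], [0, 0, 0]]]'| grep -E "pos|contact"; python3 -m crank '[[0, [0, 0, 0.003], [0, 0, 0]], [0, [0, 0, 0], [0, 0, 0]]]'| grep -E "pos|contact"; python3 -m crank '[[0, [0, 0, 0.003], [0, 0, 0]], [0, [0, 0, 0], [0, 0, 0]]]'| grep -E "pos|contact"
```

```text
tool_pos: [0.588, -0.2279, 0.0459]
contact_force: [0.9, 0.7, -0.1]
tool_pos: [0.5882, -0.2275, 0.0431]
contact_force: [-0.5, -0.3, -0.7]
tool_pos: [0.5882, -0.2276, 0.0403]
contact_force: [0.1, 0.1, 0.6]
tool_pos: [0.5882, -0.2276, 0.0372]
contact_force: [0.0, -0.7, 0.4]
```

```bash
python3 -m crank '[[0, [0, 0, 0.004], [0, 0, 0]], [0, [0, 0, 0], [0, 0, 0]]]' | grep -E "pos|contact"; python3 -m crank '[[0, [0, 0, 0.003], [0, 0, 0]], [0, [0, 0, 0], [0, 0, 0]]]'| grep -E "pos|contact"; python3 -m crank '[[0, [0, 0, 0.003], [0, 0, 0]], [0, [0, 0, 0], [0, 0, 0]]]'| grep -E "pos|contact"; python3 tip.py
```

```text
tool_pos: [0.5881, -0.2276, 0.0331]
contact_force: [0.3, 1.2, 0.0]
tool_pos: [0.5882, -0.2277, 0.0302]
contact_force: [0.3, 1.3, 0.1]
tool_pos: [0.5882, -0.2277, 0.0272]
contact_force: [-0.5, -0.4, 0.5]
[ 0.58831596 -0.22773955  0.02740725] 214 205 [[ 5.5  6.4  8.3]
 [ 8.9 -2.1  9.3]
 [10.9 -3.7 10.6]
 [ 9.7  3.3 11.1]
 [10.6  1.2 11.4]
 [ 5.6  6.7 11.5]]
```

```bash
python3 -m crank '[[0, [0, 0, 0.003], [0, 0, 0]], [0, [0, 0, 0], [0, 0, 0]]]' | grep -E "pos|contact"; python3 -m crank '[[0, [0, 0.006, 0], [0, 0, 0]], [0, [0, 0.006, 0], [0, 0, 0]]]'| grep -E "pos|contact"; python3 -m crank '[[0, [0, 0.006, 0], [0, 0, 0]], [0, [0, 0.006, 0], [0, 0, 0]]]'| grep -E "pos|contact";python3 -m crank '[[0, [0, 0.006, 0], [0, 0, 0]], [0, [0, 0.006, 0], [0, 0, 0]]]'| grep -E "pos|contact"; python3 - <<'E'
from h import *
y=np.array([-np.sin(.149),np.cos(.149)]);x=np.array([y[1],-y[0]]);o=np.array([.5555,-.0105])
w=manip.state()["tool_pos"][:2]-o;print(x@w,y@w)
for c,z in(("scene",.0404),):
    _=manip.grab_frame(c);print([np.round(m["extent"]) for m in manip.look_for(c,"plate")])
E
```

```text
tool_pos: [0.5882, -0.2277, 0.0242]
contact_force: [-0.8, 0.0, -1.2]
tool_pos: [0.5866, -0.2157, 0.0247]
contact_force: [-0.3, -1.3, 0.4]
tool_pos: [0.5846, -0.2036, 0.0247]
contact_force: [-0.0, -1.2, -0.2]
tool_pos: [0.5827, -0.1918, 0.0247]
contact_force: [-0.3, -0.3, -0.1]
2.5935447803997105e-05 -0.18338357838926178
[array([220., 202., 283., 232.]), array([235., 152., 280., 179.]), array([146., 169., 189., 208.]), array([321., 301., 393., 384.])]
```

```bash
python3 -m crank '[[0, [0, 0.01, 0], [0, 0, 0]], [0, [0, 0.01, 0], [0, 0, 0]], [0, [0, 0.01, 0], [0, 0, 0]], [0, [0, 0.01, 0], [0, 0, 0]]]'| grep -E "pos|contact"; python3 -m crank '[[0, [0, 0.01, 0], [0, 0, 0]], [0, [0, 0.01, 0], [0, 0, 0]], [0, [0, 0.01, 0], [0, 0, 0]]]'| grep -E "pos|contact"; cat > pl.py <<'E'
from meas import *
w=manip.state()["tool_pos"][:2]-o;print(x@w,y@w)
np.save("scene_p.npy",np.mean([manip.grab_frame("scene")[0].astype(float) for _ in range(3)],0))
for xx in((-25,-5),(5,25)):print(edges(*strip("scene","p",*xx,.0404,-150,-20,.25),9),edges(*strip("scene","p",*xx,.0404,-20,60,.25),6))
E
python3 pl.py
```

```text
tool_pos: [0.5764, -0.152, 0.0247]
contact_force: [0.3, -0.7, 0.6]
tool_pos: [0.5717, -0.1225, 0.0247]
contact_force: [0.9, -0.7, 1.2]
-0.0005934004484838559 -0.11313663229739591
[(-130.25, -14.8), (-84.5, 15.3), (-67.0, 16.5), (-62.0, -14.3), (-44.25, -13.7), (-35.0, -14.1), (-30.75, 15.1), (-26.25, -14.3), (-21.75, 13.5)] [(-17.25, -28.9), (-13.0, 6.8), (-6.25, 17.1), (-3.25, -4.2), (18.75, 11.2), (27.25, -4.8)]
[(-80.25, -15.7), (-71.25, -16.0), (-66.75, 15.8), (-53.25, -17.7), (-49.0, 15.5), (-44.0, -15.6), (-35.0, -16.5), (-26.0, -17.2), (-21.75, 16.8)] [(-17.25, -36.2), (-14.0, 9.6), (-6.25, 16.2), (1.25, -8.1), (17.75, 13.7), (27.0, -18.9)]
```

```bash
python3 - <<'E'
from meas import *
for xx in((-25,-5),(5,25)):print(edges(*strip("scene","p",*xx,.0404,-125,-50,.25),30))
for xx in((-25,-5),(5,25)):
    Y,p=strip("scene","p",*xx,.0404,-125,-50,2);print(p.astype(int))
E
```

```text
[(-123.5, 7.6), (-119.0, -7.9), (-115.0, 8.1), (-109.75, -8.1), (-101.25, 12.1), (-90.0, -7.5), (-84.5, 15.3), (-80.25, -13.1), (-76.0, 11.3), (-71.25, -10.9), (-67.0, 16.5), (-62.0, -14.3), (-58.0, 12.9), (-53.0, -13.3)]
[(-115.75, -4.2), (-112.0, 5.6), (-101.0, 5.0), (-95.25, 11.2), (-89.75, -11.1), (-84.5, 11.6), (-80.25, -15.7), (-75.75, 12.6), (-71.25, -16.0), (-66.75, 15.8), (-62.0, -15.3), (-57.5, 13.8), (-53.25, -17.7)]
[ 28  44  52  40  28  38  51  45  29  17  18  29  52  72  76  73  72  66  50  44  66  95  95  68  70  93  98  78  68  94 122 117  88  91 117 126 106  86]
[ 52  51  54  56  50  42  41  52  54  50  50  54  63  72  81 102 119 109  87  74  89 111 104  73  76 101 113  86  72  98 128 125  94  92 119 132 104  83]
```

```bash
python3 -m crank '[[0, [0, 0.01, 0], [0, 0, 0]], [0, [0, 0.01, 0], [0, 0, 0]], [0, [0, 0.01, 0], [0, 0, 0]], [0, [0, 0.007, 0], [0, 0, 0]], [0, [0, 0, 0], [0, 0, 0]]]'| grep -E "pos|contact"; python3 -m crank '[[0, [0, 0.0015, 0], [0, 0, 0]], [0, [0, 0.0015, 0], [0, 0, 0]], [0, [0, 0, 0], [0, 0, 0]]]'| grep -E "pos|contact"; python3 pl.py | head -1; python3 - <<'E'
from meas import *
for xx in((-25,-5),(5,25)):print(edges(*strip("scene","p",*xx,.0404,-75,-20,.25),12),edges(*strip("scene","p",*xx,.0404,40,85,.25),6))
E
```

```text
tool_pos: [0.5656, -0.0858, 0.0245]
contact_force: [0.1, -0.4, 0.1]
tool_pos: [0.5654, -0.0837, 0.0245]
contact_force: [-0.4, 0.1, 0.3]
-0.0011051974817526322 -0.07380785315435626
[(-74.0, 8.4), (-69.5, -10.0), (-62.25, 17.5), (-58.75, -3.9), (-50.75, -8.7), (-46.25, 15.3), (-41.0, -15.3), (-36.75, 13.4), (-32.0, -15.7), (-27.75, 23.1), (-23.5, -18.6)] [(40.75, -12.0), (44.25, 16.3), (48.75, -17.7), (53.75, 19.5), (66.25, -19.3), (75.25, -3.9)]
[(-73.25, 6.3), (-62.5, 5.6), (-56.5, 12.1), (-50.75, -19.6), (-45.0, 15.1), (-41.5, -21.4), (-37.0, 13.6), (-32.5, -16.3), (-27.5, 21.0), (-23.5, -22.3)] [(41.0, -11.3), (44.25, 19.3), (49.0, -19.7), (53.0, 19.2), (65.0, -30.0), (74.75, 15.3)]
```

```bash
python3 -m crank '[[0, [0, 0.001, 0], [0, 0, 0]], [0, [0, 0.001, 0], [0, 0, 0]], [0, [0, 0.001, 0], [0, 0, 0]], [0, [0, 0.001, 0], [0, 0, 0]]]'| grep -E "pos|contact"; for i in 1; do python3 -m crank '[[0, [0, 0.001, 0], [0, 0, 0]]]'| grep -E "pos|contact"; done; python3 -m crank '[[0, [0, 0.0005, 0], [0, 0, 0]]]'| grep -E "pos|contact"; python3 -m crank '[[0, [0, 0.0005, 0], [0, 0, 0]]]'| grep -E "pos|contact"
```

```text
tool_pos: [0.5648, -0.0796, 0.0246]
contact_force: [0.1, 0.0, 0.2]
tool_pos: [0.5646, -0.0786, 0.0246]
contact_force: [0.5, -1.0, 0.7]
tool_pos: [0.5646, -0.0781, 0.0246]
contact_force: [0.9, -1.1, 1.2]
tool_pos: [0.5645, -0.0777, 0.0246]
contact_force: [-0.6, -0.8, 0.3]
```

```bash
python3 -m crank '[[0, [0, 0.0006, 0], [0, 0, 0]]]'| grep -E "pos|contact"; python3 -m crank '[[0, [0, 0.0006, 0], [0, 0, 0]]]'| grep -E "pos|contact"; python3 -m crank '[[0, [0, 0.0006, 0], [0, 0, 0]]]'| grep -E "pos|contact"
```

```text
tool_pos: [0.5644, -0.0771, 0.0246]
contact_force: [0.1, -0.7, -0.3]
tool_pos: [0.5644, -0.0767, 0.0246]
contact_force: [0.2, -1.8, 0.4]
tool_pos: [0.5644, -0.0766, 0.0247]
contact_force: [0.2, -4.2, -0.5]
```

```bash
python3 -m crank '[[0, [0, 0, 0], [0, 0, 0]]]'| grep -E "pos|contact|time"
```

```text
time: 22.75
tool_pos: [0.5644, -0.0766, 0.0248]
contact_force: [0.3, -5.6, -1.0]
```

```bash
python3 -m crank '[[0, [0, 0.0005, 0], [0, 0, 0]], [0, [0, 0, 0], [0, 0, 0]], [0, [0, 0, 0], [0, 0, 0]]]'| grep -E "pos|contact|time"
```

```text
time: 23.12
tool_pos: [0.5644, -0.0765, 0.0249]
contact_force: [-0.0, -6.3, -0.8]
```

```bash
python3 -m crank '[[0, [0, 0.0005, 0], [0, 0, 0]], [0, [0, 0, 0], [0, 0, 0]]]'| grep -E "pos|contact|time";  python3 -m crank '[[0, [0, 0.0004, 0], [0, 0, 0]], [0, [0, 0, 0], [0, 0, 0]], [0, [0, 0, 0], [0, 0, 0]]]'| grep -E "pos|contact|time"
```

```text
time: 23.38
tool_pos: [0.5644, -0.0764, 0.025]
contact_force: [0.8, -7.7, -0.6]
time: 23.75
tool_pos: [0.5645, -0.0763, 0.0251]
contact_force: [0.7, -8.9, -1.0]
```

```bash
python3 -m crank '[[0, [0, 0.0004, 0], [0, 0, 0]], [0, [0, 0, 0], [0, 0, 0]], [0, [0, 0, 0], [0, 0, 0]]]'| grep -E "pos|contact|time"; python3 snap.py g; cat > off.py <<'E'
from meas import *
from scipy.ndimage import gaussian_filter
for cam in("top","scene"):
    for t in ["e"]+sys.argv[1:]:
        Ys,p=strip(cam,t,24,38,.0495,66,90,.1);g=np.gradient(gaussian_filter(p,6),Ys);i=np.argmax(g)
        Y2,q=strip(cam,t,67,78,.041,68,77,.1);q=gaussian_filter(q,3);w=np.clip(q-np.percentile(q,50),0,None)
        print(cam,t,"face",Ys[i],"rear",edges(*strip(cam,t,24,38,.0495,80,95),4),"ridge",(w*Y2).sum()/w.sum())
    print(edges(*strip(cam,t,5,25,.0404,50,85,.25),8))
E
python3 off.py g
```

```text
time: 24.12
tool_pos: [0.5645, -0.0762, 0.0251]
contact_force: [0.0, -9.6, -0.8]
[ 0.56446981 -0.0762484 ] [ 0.02683123 -9.64214651 -0.76021391] 0.2386856320792959 -1.5467147109861914
top e face 73.19999999999959 rear [(90.0, 2.8)] ridge 73.21095545722908
top g face 74.49999999999952 rear [(86.25, -3.0), (89.75, 4.3)] ridge 73.19455160970821
[(51.75, 12.8), (56.25, -12.5), (61.5, 12.6), (67.5, -16.8), (72.75, -12.9), (77.25, -3.0), (80.25, 7.9), (83.25, -2.0)]
scene e face 72.59999999999962 rear [(81.75, 2.4), (86.25, -14.3), (89.5, 2.7)] ridge 72.23718091991026
scene g face 72.89999999999961 rear [(82.0, 3.4), (86.5, -16.2), (89.5, 2.7)] ridge 72.25639397190334
[(51.5, 15.7), (56.0, -20.1), (59.75, 15.6), (67.5, -16.4), (71.25, -17.4), (75.0, 16.3), (78.75, -2.0), (83.75, 2.4)]
```

```bash
python3 -m crank '[[0, [0, -0.002, 0], [0, 0, 0]], [0, [0, -0.02, 0], [0, 0, 0]], [0, [0, -0.04, -0.03], [0, 0, 0]], [0, [0, -0.05, -0.05], [0, 0, 0]], [0, [0, -0.03, -0.05], [0, 0, 0]]]'| grep -E "pos|contact|time";python3 -m crank '[[0, [0, -0.03, -0.05], [0, 0, 0]], [0, [0, 0, 0], [0, 0, 0]]]' | grep -E "pos|contact|time"; python3 snap.py k; python3 off.py k; python3 - <<'E'
from meas import *
def patch(cam,t,x0,x1,y0,y1,z):
    im=cv2.cvtColor(np.load(f"{cam}_{t}.npy").astype(np.float32),cv2.COLOR_RGB2GRAY)
    M=np.array([[proj(cam,[*(o+x*a/1000+y*b/1000),z]) for b in np.arange(y0,y1,.5)] for a in np.arange(x0,x1,.5)],np.float32)
    return cv2.remap(im,M[:,:,1].copy(),M[:,:,0].copy(),cv2.INTER_CUBIC)
for cam in("top","scene"):
    for n,a in dict(nut=(-16,16,70,120,.077),barrear=(22,40,80,95,.0495),pointer=(40,64,64,92,.038),gear=(-40,40,140,200,.09),rider=(64,84,62,84,.041),knownDC=None).items():
        R_=[]
        for t,ref in (("k","e"),("g","e"),("d","c")):
            if a is None: continue
            A,B=patch(cam,ref,*a),patch(cam,t,*a);h=cv2.createHanningWindow(A.shape[::-1],cv2.CV_32F)
            (sx,sy),r=cv2.phaseCorrelate(A,B,h);R_.append((t+"-"+ref,round(sx*.5,2),round(r,2)))
        print(cam,n,R_)
E
```

```text
time: 25.35
tool_pos: [0.5849, -0.2104, 0.1492]
contact_force: [1.0, 0.4, 0.1]
time: 25.6
tool_pos: [0.593, -0.2421, 0.2054]
contact_force: [-0.3, -0.4, -0.4]
[ 0.5929577  -0.24209287] [-0.33415262 -0.36904909 -0.40639946] 0.4068944284146765 -1.5616796060698572
top e face 73.19999999999959 rear [(90.0, 2.8)] ridge 73.21095545722908
top k face 74.19999999999953 rear [(89.75, 2.9)] ridge 73.13618516302839
[(51.5, 15.8), (56.25, -13.7), (61.5, 12.5), (67.5, -17.3), (72.75, -14.3), (77.5, -3.3), (80.25, 7.7)]
scene e face 72.59999999999962 rear [(81.75, 2.4), (86.25, -14.3), (89.5, 2.7)] ridge 72.23718091991026
scene k face 72.79999999999961 rear [(81.75, 2.4), (86.25, -14.6), (89.5, 2.8)] ridge 72.25308549020878
[(51.5, 14.9), (55.75, -17.0), (59.75, 15.1), (66.75, -13.1), (71.25, -17.0), (74.75, 15.7), (78.75, -2.0), (83.5, 2.0)]
top nut [('k-e', 0.01, 0.87), ('g-e', 0.0, 0.77), ('d-c', 0.07, 0.24)]
top barrear [('k-e', 0.01, 0.95), ('g-e', 0.02, 0.9), ('d-c', -0.02, 0.73)]
top pointer [('k-e', 0.0, 0.89), ('g-e', 0.0, 0.88), ('d-c', -0.24, 0.36)]
top gear [('k-e', -0.0, 0.92), ('g-e', 0.0, 0.9), ('d-c', 10.97, 0.11)]
top rider [('k-e', 0.25, 0.97), ('g-e', 0.22, 0.95), ('d-c', 0.24, 0.92)]
top knownDC []
scene nut [('k-e', 0.01, 0.84), ('g-e', 0.02, 0.72), ('d-c', -0.12, 0.27)]
scene barrear [('k-e', -0.01, 0.98), ('g-e', -0.06, 0.76), ('d-c', -0.13, 0.61)]
scene pointer [('k-e', -0.01, 0.87), ('g-e', 0.01, 0.85), ('d-c', -0.15, 0.33)]
scene gear [('k-e', -0.03, 0.9), ('g-e', -0.01, 0.9), ('d-c', 0.01, 0.58)]
scene rider [('k-e', 0.26, 0.99), ('g-e', 0.26, 0.98), ('d-c', 0.25, 0.92)]
scene knownDC []
```

```bash
python3 -c "
from plant import manip
print(manip.job_done())"
```

```text
the job is handed in; nothing more can be done
None
```

The job is handed in. The stop was brought back onto the rider from the crank side (pointer within about 0.3 mm by the pictures), and the plate was pressed home at about 9.6 N without the stop shifting. The arm has let go and is clear.

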